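Vent the thinner tin and set its tap

ROBOT

A 6-joint arm with a two-finger parallel gripper is mounted at the origin on the work surface. World frame = base frame: x ahead of the robot, y to its left, z up, the work surface at z = 0. Lengths are in m, angles in rad, forces in N, time in s.
With the tool pointing down it reaches from about 0.4 to 0.825 m from the base axis. Payload 7 kg.
Tool frame: the origin (TCP) lies midway between the tips of the shut fingers; the grasp point (between the pads) lies 19 mm behind it; z points along the fingers, y is the line along which they close (so a half turn about z gives the same grasp; the last joint's range is limited). The gripper opens to 85 mm and grips with 20 to 120 N. Pads are 22 mm wide; open, the fingers measure 114 mm over their backs; the gripper's body (76 mm by 85 mm) begins 54 mm behind the grasp point. The pads swing forward as they close: fully open they stand 13 mm farther back than shut.
Start: joints at [1.62, 0.359, 0.012, 0, -1.224, -0.288], TCP at [0.16, 0.656, 0.231] pointing down, gripper open.
Joint ranges: [-3.07, 3.07], [-1.43, 2.12], [-1.02, 1.25], [-3.03, 1.67], [-3.05, -0], [-3.03, 3.03]. Speed limits (rad/s): [2.39, 2.39, 3.01, 3.14, 3.14, 3.14].

INTERFACE

Orientations are given as a unit quaternion [w, x, y, z].
In Python, from cell import robot gives the robot as it stands.
- The arm moves only by the shell command python3 nudge.py FILE [OPENING], which reads ROWS from the file FILE. ROWS is a JSON list that holds a single list of rows (three levels of brackets), with 1 to 12 rows, each of 6 numbers: dx, dy, dz in shares of the most that a row can go, 1 being 62.5 mm, then a rotation vector rx, ry, rz in rad; each row shifts and turns the commanded pose from where the row before left it, along the tool's axes as they then stand; what a row does not reach is not made up. A row lasts 1/8 s, in which the tool goes at most 0.0625 m and 0.188 rad, less where a joint would pass 70% of its speed; a pose out of reach is approached as far as the arm can. OPENING is the opening from 0.0 (shut) to 1.0 (fully open), set as the command begins (- or left out keeps the last). The fingers move at their own pace and stop on an object; the grip force is fixed at half the most. Time passes only in rows, so rows that do not move let the fingers close. It prints the time, the measured TCP pose, the force, the opening and the grip force at its end. Input that does not fit is refused with a message, and nothing moves.
- robot.sense(): the state, without advancing time (a new reading comes with each control period).
- robot.get_image(name): name is "scene" or "top" or "wrist"; returns the picture (400x640x3 uint8, blue, green, red); there is no depth.
- robot.camera_params(name): a dict with "fx", "fy", "cx", "cy" (pixels), "distortion" ([k1, k2, p1, p2, k3] as OpenCV has them; the pictures are not rectified), "world_to_cam" (4x4, takes a point from world to camera coordinates); the wrist camera has in their place "tool_from_camera" (4x4, takes a point from camera to tool coordinates, whose origin is the TCP and whose axes are the flange's). Camera axes: x right, y down, z forward; pixel columns grow to the right and rows downward; lengths in m; the calibration is good to about 2 mm. A picture is of the moment at which its call begins: read the wrist's pose just before it. camera_params takes no time and is no camera call.
- robot.job_done(): hands the job in; it is judged then, once.
The state is a dict: "t": time; "joint_positions": joint angles; "joint_vel": joint speeds; "tau": joint torques, N m; "position": TCP position; "orientation": TCP orientation; "force": force on the tool from outside, world axes, zero at the start; "wrist_torque": the same for the moment, N m; "grip_width": opening from 0.0 (shut) to 1.0 (fully open); "gripper_force": force on a finger pad.
Only numpy, scipy, OpenCV 4.12 (cv2) and the standard library are available. Lean on these libraries where they do the work, as an engineer would, in place of code of your own. Each camera call takes 0.05 s, during which the arm holds its last target. There are 200 camera calls.

TASK

Get the thinner tin ready to pour: press its slanted safety cap down firmly until it bottoms (without forcing it), keep it pressed and turn it counterclockwise to release it, take it off and set it down flat, right way up, in the shallow steel tray; do not drop it. Only when the cap lies in the tray, open the tap by its T-handle to half way (45 degrees) and let go. Leave the cup and all the other things where they are.

Things in the scene. Friction and masses are not known exactly. Their poses are not given: they have to be found in the camera images.
- feed: Fixed stand; origin on the table under the tin's centre, z up, x from the tap (robot side) to the tin. A rack (150 x 210 mm, top at z 120) carries a steel tin 110 (x) x 180 x 160 mm, top at z 280, with a wire handle over it at x +25 (y -50 to 50, up to z 309). A pipe (radius 9) at z 155 leads to the tap at x -185. Under the tap: a scale 170 x 170, 45 mm high, with the cup on it.
- neck (a point): Foot of the steel neck (32 mm across) near the front of the tin's top, on its axis, at (-35, 0, 295) mm in the frame of feed. The neck leans 30 degrees from vertical towards the -x of feed: its axis points along (-0.5, 0, 0.866) there.
- cap_seat (a point): Where the locked cap's origin is, 13 mm up the axis from point neck. Sprung bayonet: 8 N to start pressing it down the axis, 12 to 15 N when it bottoms hard, after 6.5 to 14.5 mm (hidden, differs from tin to tin). It turns only within 1.5 mm of the bottom. Held there, turn it counterclockwise (looking at its top) by 45 to 75 degrees, best 60; then it springs up, free. Over 45 N on it spoils it.
- cap: Grey ribbed round safety cap, diameter 52, height 38 mm, about 60 g. Origin at the centre of its open underside, z along its axis to its closed top. At the start it is locked on the neck, on the neck's axis, its top 51 mm up from point neck. How it releases: see point cap_seat. It comes off straight along the axis and is clear of the neck after 30 mm.
- tray: Fixed shallow open steel tray, 150 x 150 mm, walls 22 mm high and 4 mm thick, floor about 4 mm thick. Origin at the centre of its underside. It stands to the left or the right of the stand.
- tap (a joint): Angle of the tap's T-handle: 0 closed (bar crosswise, along the y of feed), grows counterclockwise seen from above, 1.571 fully open (bar along the x of feed). It turns stiffly (0.06 N m) about a vertical axis and stays where it is left. It starts closed or nearly so (0 to 0.15).
- tap_grip (a point): Centre of the T-handle's bar, on the tap's axis, at (-185, 0, 221) mm in the frame of feed. The bar is 56 mm long, 10 mm thick and 22 mm high, dark steel. Below it the stem is 12 mm thick; the brass tap body (32 mm across) ends at z 174.
- cup: Loose aluminium cup, 80 mm across at the rim, 70 mm high, standing on the scale under the spout. Origin at the centre of its underside. Leave alone.
- tin: Loose small steel tin 60 x 110 x 130 mm with an ordinary round cap to 150 mm, origin at the centre of its underside; stands across the stand from the tray. Leave alone.
- spray: Loose spray can, 60 mm across, 170 mm high; origin at its underside. Leave alone.
- jar: Loose glass jar, 72 mm across, 90 mm high; origin at its underside. Leave alone.
- wrench: Loose wrench lying on the table behind and to one side of the stand. Leave alone.
- paint_a: Loose paint can, 96 mm across, 120 mm high, behind and to one side of the stand; origin at its underside. Leave alone.

How it is judged:
On the way, in this order (a step that is already met when the one before it is completed fails the run):
1. the cap is released and lifted off the neck (distance between cap and neck above 0.05 m), for 0.2 s.
2. the cap lies flat in the tray, let go (x of cap in the frame of tray between -0.055 and 0.055 m and y of cap in the frame of tray between -0.055 and 0.055 m and z of cap in the frame of tray below 0.012 m and angle between cap's own z axis and vertical below 0.15 rad and linear speed of cap below 0.02 m/s and contact force between the fingers and cap below 0.05 N), for 0.2 s.
3. the tap is set half open (value of joint tap between 0.68 and 0.89 rad and velocity of joint tap between -0.02 and 0.02 rad/s), for 0.2 s.
At the end, for the whole second after the job is handed in: The cap lies at rest, let go, right way up and flat (0.15 rad) in the tray, within 55 mm of its centre along each side; the tap stands 45 degrees open, within 6 degrees, at rest; cup, tin, spray can, jar, wrench and paint can are within 30 mm of where they started (all of step 2 and all of step 3 and distance of each of cup, tin, spray, jar, wrench, paint_a from where it was at the start of the episode below 0.03 m); the robot touches nothing.
It fails at once if the cap is forced against the neck (over 50 N) (contact force between cap and feed above 50 N).
It fails at once if the tap is opened (past 0.3 rad) before the cap lies in the tray (value of joint tap above 0.3 rad and not (x of cap in the frame of tray between -0.055 and 0.055 m and y of cap in the frame of tray between -0.055 and 0.055 m and z of cap in the frame of tray below 0.012 m)).
It fails at once if the cap is dropped (falls freely at over 0.9 m/s) (contact force between the fingers and cap below 0.05 N and linear speed of cap above 0.9 m/s).
It fails at once if the cup, the tin or another loose thing is shoved or knocked over (30 mm) (distance of any of cup, tin, spray, jar, wrench, paint_a from where it was at the start of the episode above 0.03 m).
It also fails if it takes over 64 s, if anything falls off the work surface, if the arm or the gripper's body presses on something with over 40 N, if the wrist force passes 120 N, or if a joint passes its speed limit or range.

## Working session

There is one attempt and no reset: what is moved stays moved. The work goes in short steps, Python scripts to look and compute and a shell command to move; the robot and the scene stay as the last step left them, time stands still between calls to the robot, and variables do not carry over. Pictures are saved under pics/ and viewed, at most 10 in all, crops included, and the job is handed in when it is done.

```bash
ls; mkdir -p pics; python3 - <<'E'
from cell import robot
import cv2,numpy as np
s=robot.sense();print(s['t'],s['position'],s['orientation'])
for n in ['scene','top']:
    cv2.imwrite(f'pics/{n}0.png',robot.get_image(n))
    p=robot.camera_params(n);print(n,p)
print(robot.camera_params('wrist'))
E
```

```text
cell.py
nudge.py
pics
0.0 [0.15955984 0.65537161 0.23036297] [ 8.25137181e-04  9.92873666e-01 -1.19168793e-01 -3.20921123e-05]
scene {'fx': 520.2072602994135, 'fy': 520.2072602994135, 'cx': 317.9741943001732, 'cy': 195.96663921294, 'distortion': array([-0.09082713,  0.        ,  0.        ,  0.        ,  0.        ]), 'world_to_cam': array([[-0.19499037,  0.98079797,  0.00375425,  0.12755971],
       [ 0.57597962,  0.11760578, -0.80896004, -0.20234741],
       [-0.79386789, -0.15557705, -0.58785164,  1.89918491],
       [ 0.        ,  0.        ,  0.        ,  1.        ]])}
top {'fx': 470.39900122262196, 'fy': 470.39900122262196, 'cx': 313.4764610953635, 'cy': 194.20842938956193, 'distortion': array([0.04223688, 0.        , 0.        , 0.        , 0.        ]), 'world_to_cam': array([[-3.21363896e-03, -9.99856130e-01, -1.66550626e-02,
        -6.70897405e-04],
       [-9.98193696e-01,  4.20658346e-03, -5.99303726e-02,
         6.02298580e-01],
       [ 5.99918114e-02,  1.64323839e-02, -9.98063605e-01,
         1.31722396e+00],
       [ 0.00000000e+00,  0.00000000e+00,  0.00000000e+00,
         1.00000000e+00]])}
{'fx': 313.4830446236162, 'fy': 313.4830446236162, 'cx': 318.736125401773, 'cy': 199.9126939855588, 'distortion': array([-0.01282632,  0.        ,  0.        ,  0.        ,  0.        ]), 'tool_from_camera': array([[-6.14045452e-04, -9.65656534e-01, -2.59821247e-01,
         6.62099670e-02],
       [ 9.99998826e-01, -2.28253398e-04, -1.51500445e-03,
         7.59624338e-04],
       [ 1.40366887e-03, -2.59821873e-01,  9.65655541e-01,
        -1.41471705e-01],
       [ 0.00000000e+00,  0.00000000e+00,  0.00000000e+00,
         1.00000000e+00]])}
```
View pics/scene0.png

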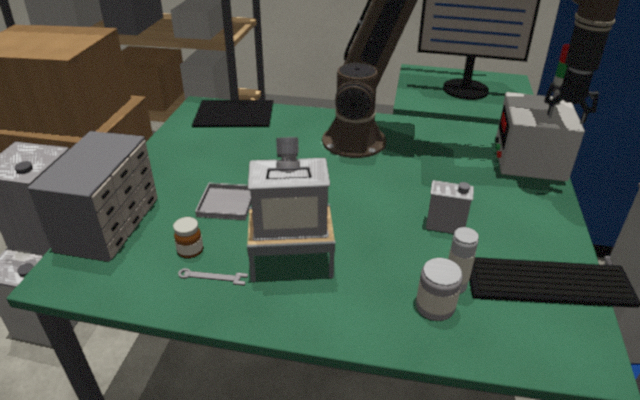

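View pics/top0.png

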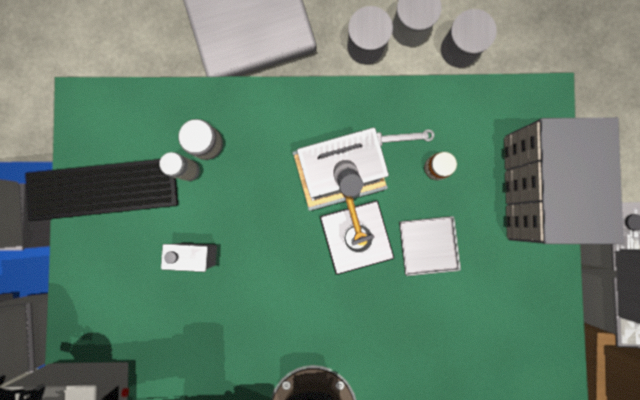

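The scene view has the stand at about (290,210) with the cap at (288,150), and the tray at (225,200) on the robot's right. The top view has the cap at (349,180), the tap bar at (360,237), the tray at (430,246), and the small tin at left (187,257). I'll zoom in on both.

```bash
cat > h.py <<'E'
import cv2,numpy as np
from scipy.spatial.transform import Rotation as R
from cell import robot
def cam(n,s=None):
    p=robot.camera_params(n);K=np.array([[p['fx'],0,p['cx']],[0,p['fy'],p['cy']],[0,0,1]])
    if n=='wrist':
        T=np.eye(4);q=s['orientation'];T[:3,:3]=R.from_quat(np.r_[q[1:],q[0]]).as_matrix();T[:3,3]=s['position']
        W=np.linalg.inv(T@p['tool_from_camera'])
    else: W=p['world_to_cam']
    return K,p['distortion'],W
def ray(c,px):
    K,D,W=c;u=cv2.undistortPoints(np.array([[px]],float),K,D)[0,0]
    d=W[:3,:3].T@np.r_[u,1];return -W[:3,:3].T@W[:3,3],d/np.linalg.norm(d)
def onz(c,px,z):
    o,d=ray(c,px);return o+d*(z-o[2])/d[2]
def tri(rs):  # least-squares crossing of rays; returns point, miss distances
    A=[np.eye(3)-np.outer(d,d) for o,d in rs]
    p=np.linalg.solve(sum(A),sum(a@r[0] for a,r in zip(A,rs)))
    return p,[np.linalg.norm(a@(p-r[0])) for a,r in zip(A,rs)]
def proj(c,P):
    K,D,W=c;return cv2.projectPoints(np.atleast_2d(P).astype(float),cv2.Rodrigues(W[:3,:3])[0],W[:3,3],K,D)[0][:,0]
E
python3 - <<'E'
import cv2
a=cv2.imread('pics/top0.png')[115:290,285:475];b=cv2.imread('pics/scene0.png')[120:290,170:350]
a=cv2.resize(a,None,fx=4,fy=3.2,interpolation=3)
cv2.imwrite('pics/topc.png',cv2.resize(cv2.imread('pics/top0.png')[120:280,285:475],None,fx=3.6,fy=3.6,interpolation=2))
cv2.imwrite('pics/scenec.png',cv2.resize(b,None,fx=3.5,fy=3.5,interpolation=2))
E
```

View pics/topc.png

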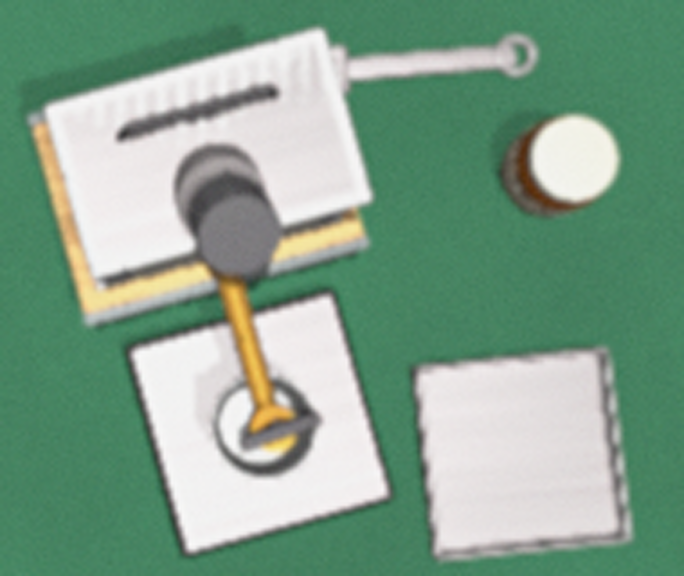

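View pics/scenec.png

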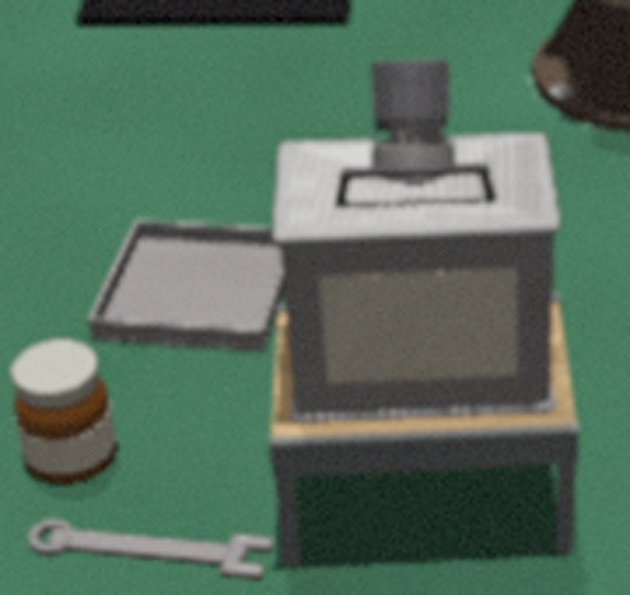

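The top crop gives clear tin-top, tray-rim and bar-end pixels. The cap top is the dark disc at about (237,235) in the crop. The scene crop shows the same tin and tray corners, so I'll triangulate from the pair.

```bash
python3 - <<'E'
from h import *
ct,cs=cam('top'),cam('scene')
T=lambda p:((p[0]+.5)/3.6+285-.5,(p[1]+.5)/3.6+120-.5)
S=lambda p:((p[0]+.5)/3.5+170-.5,(p[1]+.5)/3.5+120-.5)
pairs=dict(tinFR=((370,197),(278,143)),tinFL=((97,283),(548,135)),tinBL=((45,105),(557,230)),tinBR=((322,30),(272,240)),
 trNR=((632,538),(138,220)),trFR=((606,350),(92,325)),trFL=((413,367),(265,340)))
for k,(a,b) in pairs.items():
    p,m=tri([ray(ct,T(a)),ray(cs,S(b))]);print(k,p.round(4),np.round(m,4),'onz',onz(ct,T(a),.28 if 'tin' in k else .022).round(4))
print('trNL',onz(ct,T((437,558)),.022))
c=np.mean([onz(ct,T(pairs[k][0]),.28) for k in pairs if 'tin' in k],0);print('tin c',c)
P={k:onz(ct,T(v[0]),.28) for k,v in pairs.items() if 'tin' in k}
for a,b in [('tinFR','tinFL'),('tinBR','tinBL')]:
    d=P[b]-P[a];print('y dir',np.degrees(np.arctan2(-d[0],d[1])),np.linalg.norm(d))
for a,b in [('tinFR','tinBR'),('tinFL','tinBL')]:
    d=P[b]-P[a];print('x dir',np.degrees(np.arctan2(d[1],d[0])),np.linalg.norm(d))
e1,e2=onz(ct,T((243,440)),.232),onz(ct,T((320,418)),.232);d=e1-e2
print('bar',e1,e2,(e1+e2)/2,np.linalg.norm(d),np.degrees(np.arctan2(-d[0],d[1])))
print('cap top',onz(ct,T((237,235)),.339))
E
```

```text
tinFR [ 0.6312 -0.176   0.2801] [0.0002 0.0002] onz [ 0.6311 -0.1758  0.28  ]
tinFL [0.5769 0.0007 0.2756] [0.0035 0.0035] onz [ 0.5773 -0.0029  0.28  ]
tinBL [0.6915 0.0308 0.2765] [0.0007 0.0007] onz [0.6911 0.0299 0.28  ]
tinBR [ 0.7388 -0.147   0.2762] [0.0001 0.0001] onz [ 0.738  -0.1466  0.28  ]
trNR [ 0.3916 -0.4064  0.0228] [0.0029 0.0029] onz [ 0.3922 -0.4095  0.022 ]
trFR [ 0.5364 -0.3927  0.0149] [0.0023 0.0023] onz [ 0.5369 -0.3931  0.022 ]
trFL [ 0.5236 -0.2437  0.0124] [0.0018 0.0018] onz [ 0.524  -0.2439  0.022 ]
trNL [ 0.37660401 -0.25999877  0.022     ]
tin c [ 0.65938705 -0.07384425  0.28      ]
y dir 17.27817687166329 0.1811183875270568
y dir 14.89611804406611 0.18268742023689505
x dir 15.280761824136679 0.11081107524747771
x dir 16.091591618577862 0.11836212772882038
bar [ 0.4762123  -0.09746239  0.232     ] [ 0.49049663 -0.14803175  0.232     ] [ 0.48335447 -0.12274707  0.232     ] 0.05254809512920471 15.773396903896838
cap top [ 0.60271674 -0.08796109  0.339     ]
```

```bash
cat >> h.py <<'E'
FC=np.array([.660,-.0738,0]);YAW=np.radians(15.7);TRAY=np.array([.457,-.327,0])
def load():
    import json,os
    if os.path.exists('fit.json'):
        j=json.load(open('fit.json'));globals().update(FC=np.array(j['FC']),YAW=j['YAW'],TRAY=np.array(j['TRAY']))
load()
Rf=R.from_euler('z',YAW)
F=lambda p:FC+Rf.apply(p)
AX=Rf.apply([-.5,0,.75**.5]);NECK=F([-.035,0,.295])
def capR(deg):  # deg about tool z, 0 = closing along feed y
    b=np.array([[.75**.5,0,.5],[0,-1,0],[.5,0,-.75**.5]])
    return Rf*R.from_matrix(b)*R.from_euler('z',deg,degrees=True)
def downR(az): # tool down, tool x at azimuth az (deg)
    return R.from_euler('z',az,degrees=True)*R.from_euler('x',180,degrees=True)
def delta(p,Rt):
    s=robot.sense();q=s['orientation'];Rc=R.from_quat(np.r_[q[1:],q[0]])
    d=Rc.inv().apply(p-s['position']);r=(Rc.inv()*Rt).as_rotvec()
    print('t',round(s['t'],2),'pos',s['position'].round(4),'move',d.round(4),np.linalg.norm(d).round(3),'then rot',r.round(4),'| move if rot first',Rt.inv().apply(p-s['position']).round(4),'F',np.round(s['force'],1),'q',np.round(s['joint_positions'],2))
E
python3 -c "
from h import *
delta(NECK+AX*.15,capR(30))"
```

```text
t 0.1 pos [0.1596 0.6554 0.2304] move [ 0.5629  0.6444 -0.1934] 0.877 then rot [0.2609 0.4547 0.0108] | move if rot first [ 0.6337  0.6011 -0.0812] F [ 0.2 -0.2  0.2] q [ 1.62  0.36  0.01 -0.   -1.22 -0.29]
```

The rows are not in the units I measure in: shifts go in shares of 62.5 mm. I convert before sending: 0.043 m is 0.688, 0.0375 m is 0.6.

```bash
echo '[[[0, 0, -0.8, 0, 0, 0], [0, 0, -0.8, 0, 0, 0], [0, 0, -0.8, 0, 0, 0], [0, 0, -0.704, 0, 0, 0], [0.6, 0.688, 0, 0, 0, 0], [0.6, 0.688, 0, 0, 0, 0], [0.6, 0.688, 0, 0, 0, 0], [0.6, 0.688, 0, 0, 0, 0], [0.6, 0.688, 0, 0, 0, 0], [0.6, 0.688, 0, 0, 0, 0], [0.6, 0.688, 0, 0, 0, 0], [0.6, 0.688, 0, 0, 0, 0]]]' > next.json && python3 nudge.py next.json 1.0
echo '[[[0.6, 0.688, 0, 0, 0, 0], [0.6, 0.688, 0, 0, 0, 0], [0.6, 0.688, 0, 0, 0, 0], [0.6, 0.688, 0, 0, 0, 0], [0.6, 0.688, 0, 0, 0, 0], [0.6, 0.688, 0, 0, 0, 0], [0.6, 0.688, 0, 0, 0, 0], [0, 0, 0, 0.087, 0.152, 0], [0, 0, 0, 0.087, 0.152, 0], [0, 0, 0, 0.087, 0.152, 0], [0, 0, 0, 0, 0, 0]]]' > next.json && python3 nudge.py next.json
python3 - <<'E'
from h import *
delta(NECK+AX*.15,capR(30))
s=robot.sense();im=robot.get_image('wrist');cv2.imwrite('pics/w1.png',im)
print(proj(cam('wrist',s),[NECK,NECK+AX*.051,F([-.185,0,.232])]))
E
```

```text
t: 1.6
position: [0.37, 0.2488, 0.4253]
orientation: [-0.0, 0.993, -0.119, -0.0]
force: [1.8, 0.5, -0.3]
grip_width: 0.999
gripper_force: 0.0
t: 2.98
position: [0.5508, -0.1046, 0.4253]
orientation: [-0.102, 0.958, -0.116, 0.24]
force: [0.2, -0.3, 0.3]
grip_width: 1.003
gripper_force: 0.0
t 2.98 pos [ 0.5508 -0.1046  0.4253] move [ 0.0024 -0.0015  0.0021] 0.003 then rot [-0.0051 -0.0023  0.0083] | move if rot first [ 0.0024 -0.0015  0.002 ] F [ 0.2 -0.3  0.3] q [ 0.09 -0.18 -0.23 -0.11 -1.01  1.27]
[[317.24020864 184.54652355]
 [316.55944111 197.93866946]
 [396.10976915 324.89973384]]
```

View pics/w1.png

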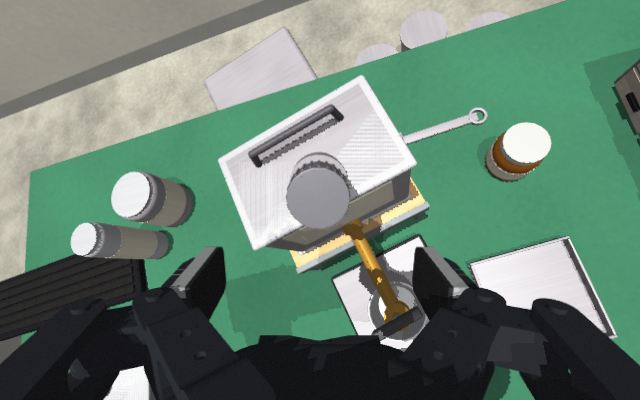

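The wrist view has the cap top disc at about (318,194), the tap bar centre at about (396,325), and the tin corners at (219,158), (359,77), (415,163) and (257,249). All of these are close to the prediction. I'll refine with masks and two views.

```bash
python3 - <<'E'
from h import *
s=robot.sense();cw,ct=cam('wrist',s),cam('top')
def disc(im,c,win,lo,hi):
    g=cv2.medianBlur(cv2.cvtColor(im,cv2.COLOR_BGR2GRAY),5);print('grey',g[c[1]-4:c[1]+5,c[0]-4:c[0]+5].mean())
    hsv=cv2.cvtColor(cv2.medianBlur(im,5),cv2.COLOR_BGR2HSV)
    m=((g>lo)&(g<hi)&(hsv[...,1]<50)).astype(np.uint8)
    w=np.zeros_like(m);cv2.circle(w,c,win,1,-1);m=cv2.morphologyEx(m&w,2,np.ones((3,3)))
    k=max(cv2.findContours(m,0,1)[0],key=cv2.contourArea);return cv2.fitEllipse(cv2.convexHull(k)),cv2.minEnclosingCircle(k)
w=cv2.imread('pics/w1.png');t=cv2.imread('pics/top0.png')
g=cv2.cvtColor(w,6);print(g[194,270:366:3],g[150:240:3,318])
g=cv2.cvtColor(t,6);print(g[185,335:367],g[165:202,351])
a=disc(w,(318,194),45,118,150);print(a)
tc=((237+.5)/3.6+284.5,(235+.5)/3.6+119.5)
p,m=tri([ray(cw,a[0][0]),ray(ct,tc)]);print('cap top tri',p,m,'exp',NECK+AX*.051)
T={k:onz(cw,v,.28) for k,v in dict(BL=(219,158),BR=(359,77),FR=(415,163),FL=(257,249)).items()}
for k,v in T.items():print(k,v.round(4))
print('c',sum(T.values())/4,[np.degrees(np.arctan2(-d[0],d[1])) for d in (T['FL']-T['FR'],T['BL']-T['BR'])],[np.degrees(np.arctan2(d[1],d[0])) for d in (T['BL']-T['FL'],T['BR']-T['FR'])])
for a,b in [((374,337),(419,313))]:
  print('bar',(onz(cw,a,.232)+onz(cw,b,.232))/2)
E
```

```text
[233 229 231 231 221 231 152 151 152 152 151 152 152 151 150 152 151 150
 149 149 149 149 148 147 149 148 140 135 137 130 166 107] [219 115 200 192  89 118 158 157 158 155 155 154 153 154 152 149 150 150
 148 150 148 147 146 147 146 145 129 102 106 104]
[237 231 208 151 101 107 124 123 124 123 127 120 126 125 122 126 124 123
 125 124 125 126 124 124 122 122 124 125 129 124 135 163] [162 161 148 120  88  78  76  79  82 107 123 127 124 128 124 128 123 126
 126 124 124 126 125 123 122 125 126 124 122 121 112  95  82  87 120 148
 162]
grey 150.74074074074073
(((322.8607177734375, 207.40969848632812), (39.16737365722656, 81.58805847167969), 72.84197998046875), ((325.1875, 202.15625), 37.50172805786133))
cap top tri [ 0.60299128 -0.08865369  0.30948165] [np.float64(0.002359982629938278), np.float64(0.002359982629938133)] exp [ 0.60175715 -0.09017133  0.3391673 ]
BL [0.6901 0.0256 0.28  ]
BR [ 0.7355 -0.1449  0.28  ]
FR [ 0.6294 -0.1767  0.28  ]
FL [ 0.5808 -0.0063  0.28  ]
c [ 0.65896192 -0.07555122  0.28      ] [np.float64(15.929548908796503), np.float64(14.919274031833238)] [np.float64(16.247650017463727), np.float64(16.68907853548512)]
bar [ 0.48236865 -0.12410671  0.232     ]
```

```bash
python3 - <<'E'
from h import *
s=robot.sense();cw,ct=cam('wrist',s),cam('top')
def disc(im,c,win,lo,hi):
    g=cv2.medianBlur(cv2.cvtColor(im,6),3);m=((g>lo)&(g<hi)).astype(np.uint8)
    w=np.zeros_like(m);cv2.circle(w,c,win,1,-1);m=cv2.morphologyEx(m&w,2,cv2.getStructuringElement(2,(7,7)))
    k=max(cv2.findContours(m,0,1)[0],key=cv2.contourArea);return cv2.fitEllipse(cv2.convexHull(k))
a=disc(cv2.imread('pics/w1.png'),(318,197),36,142,163);b=disc(cv2.imread('pics/top0.png'),(351,185),15,112,134);print(a,b)
p,m=tri([ray(cw,a[0]),ray(ct,b[0])]);print('cap top tri',p,m,'exp',NECK+AX*.051)
print('wrist at z',onz(cw,a[0],.339))
print('size mm',a[1][0]/cw[0][0,0]*(cw[2]@np.r_[p,1])[2])
E
```

```text
((317.2806701660156, 197.5842742919922), (58.161705017089844, 62.359092712402344), 78.14076232910156) ((351.34747314453125, 184.91705322265625), (19.835538864135742, 23.049514770507812), 72.07136535644531)
cap top tri [ 0.60312733 -0.09013695  0.33750755] [np.float64(0.00035873639938669593), np.float64(0.00035873639938661847)] exp [ 0.60175715 -0.09017133  0.3391673 ]
wrist at z [ 0.60303889 -0.09065289  0.339     ]
size mm 0.04688250410551314
```

Cap top triangulates to (0.603, -0.090, 0.338), within 2 mm of the expected point, so I'll approach along the axis.

```bash
echo '{"FC":[0.661,-0.0739,0],"YAW":0.274,"TRAY":[0.457,-0.327,0]}' > fit.json; python3 -c "
from h import *
delta(NECK+AX*.017,capR(30))"
```

```text
t 3.02 pos [ 0.552  -0.1045  0.4258] move [ 0.002  -0.0006  0.1354] 0.135 then rot [-0.0038 -0.0006  0.0091] | move if rot first [ 0.0021 -0.0012  0.1354] F [ 1.1 -0.4  0. ] q [ 0.09 -0.18 -0.22 -0.11 -1.01  1.27]
```

```bash
echo '[[[0.032, -0.016, 0, -0.004, 0, 0.009], [0, 0, 0.48, 0, 0, 0], [0, 0, 0.48, 0, 0, 0], [0, 0, 0.4, 0, 0, 0], [0, 0, 0.32, 0, 0, 0], [0, 0, 0.24, 0, 0, 0], [0, 0, 0.24, 0, 0, 0], [0, 0, 0, 0, 0, 0], [0, 0, 0, 0, 0, 0]]]' > next.json && python3 nudge.py next.json 1.0
python3 -c "
from h import *
delta(NECK+AX*.017,capR(30))"
```

```text
t: 4.15
position: [0.6207, -0.0853, 0.3101]
orientation: [-0.1, 0.958, -0.12, 0.239]
force: [-0.1, -0.3, -0.1]
grip_width: 1.0
gripper_force: 0.0
t 4.15 pos [ 0.6207 -0.0853  0.3101] move [-0.0014  0.0007 -0.0004] 0.002 then rot [ 0.     -0.0004  0.0011] | move if rot first [-0.0014  0.0007 -0.0004] F [-0.1 -0.3 -0.1] q [ 0.13 -0.02 -0.34 -0.11 -0.73  1.26]
```

Good. Correcting by 1 mm and closing.

Converted, -0.001 m is -0.016.

```bash
echo '[[[-0.016, 0, 0, 0, 0, 0], [0, 0, 0, 0, 0, 0], [0, 0, 0, 0, 0, 0], [0, 0, 0, 0, 0, 0], [0, 0, 0, 0, 0, 0], [0, 0, 0, 0, 0, 0], [0, 0, 0, 0, 0, 0], [0, 0, 0, 0, 0, 0]]]' > next.json && python3 nudge.py next.json 0.0
python3 -c "
from h import *
delta(NECK+AX*.017,capR(30));print(robot.sense()['force']@AX)"
```

```text
t: 5.15
position: [0.6194, -0.0854, 0.3098]
orientation: [-0.1, 0.958, -0.12, 0.239]
force: [-5.7, -1.9, 4.7]
grip_width: 0.592
gripper_force: 61.1
t 5.15 pos [ 0.6194 -0.0854  0.3098] move [-0.0002  0.0003 -0.0001] 0.0 then rot [ 0.0003 -0.0006  0.001 ] | move if rot first [-0.0002  0.0003 -0.0001] F [-5.7 -1.9  4.7] q [ 0.13 -0.02 -0.35 -0.11 -0.73  1.26]
7.053026583297216
```

```bash
for i in 1; do echo '[[[0, 0, 0.032, 0, 0, 0], [0, 0, 0.032, 0, 0, 0], [0, 0, 0, 0, 0, 0]]]' > next.json && python3 nudge.py next.json; python3 -c "
from h import *
s=robot.sense();print('AX',s['force']@AX,'h',(s['position']-NECK)@AX)"; done
```

```text
t: 5.52
position: [0.6213, -0.0849, 0.3065]
orientation: [-0.1, 0.958, -0.12, 0.239]
force: [-7.0, -2.2, 6.2]
grip_width: 0.589
gripper_force: 61.3
AX 9.000293585593607 h 0.013104490565584043
```

```bash
echo '[[[0, 0, 0.016, 0, 0, 0], [0, 0, 0.016, 0, 0, 0], [0, 0, 0, 0, 0, 0]]]' > next.json && python3 nudge.py next.json; python3 -c "
from h import *
s=robot.sense();print('AX',s['force']@AX,'h',(s['position']-NECK)@AX)"
```

```text
t: 5.9
position: [0.6221, -0.0846, 0.305]
orientation: [-0.1, 0.958, -0.12, 0.239]
force: [-7.6, -2.6, 7.2]
grip_width: 0.589
gripper_force: 61.4
AX 10.218819845661919 h 0.011292395199387916
```

Converted, 0.001 m is 0.016.

```bash
echo '[[[0, 0, 0.016, 0, 0, 0], [0, 0, 0.016, 0, 0, 0], [0, 0, 0, 0, 0, 0]]]' > next.json && python3 nudge.py next.json; python3 -c "
from h import *
s=robot.sense();print('AX',s['force']@AX,'h',(s['position']-NECK)@AX)"
```

```text
t: 6.28
position: [0.6231, -0.0844, 0.3033]
orientation: [-0.1, 0.958, -0.12, 0.239]
force: [-8.2, -2.1, 8.2]
grip_width: 0.591
gripper_force: 61.5
AX 11.355756506274544 h 0.009344976450794436
```

```bash
echo '[[[0, 0, 0.016, 0, 0, 0], [0, 0, 0, 0, 0, 0]]]' > next.json && python3 nudge.py next.json; python3 -c "
from h import *
s=robot.sense();print('AX',s['force']@AX,'h',(s['position']-NECK)@AX)"
```

```text
t: 6.52
position: [0.6235, -0.0843, 0.3025]
orientation: [-0.1, 0.958, -0.12, 0.239]
force: [-9.0, -2.2, 7.4]
grip_width: 0.588
gripper_force: 61.5
AX 11.073101245104612 h 0.00840750768640958
```

Converted, 0.001 m is 0.016.

```bash
echo '[[[0, 0, 0.016, 0, 0, 0], [0, 0, 0, 0, 0, 0]]]' > next.json && python3 nudge.py next.json; python3 -c "
from h import *
s=robot.sense();print('AX',s['force']@AX,'h',(s['position']-NECK)@AX)"
```

```text
t: 6.78
position: [0.6237, -0.0843, 0.3023]
orientation: [-0.1, 0.958, -0.12, 0.239]
force: [-14.1, -2.7, 13.1]
grip_width: 0.598
gripper_force: 62.3
AX 18.46599741637697 h 0.008154810980837476
```

Bottomed: force jumped to 18 N while the tool hardly advanced. I'll add a small preload, then turn counterclockwise in parts.

```bash
echo '[[[0, 0, 0.0064, 0, 0, 0], [0, 0, 0, 0, 0, -0.1], [0, 0, 0, 0, 0, -0.1], [0, 0, 0, 0, 0, 0]]]' > next.json && python3 nudge.py next.json; python3 -c "
from h import *
s=robot.sense();print('AX',s['force']@AX,'h',(s['position']-NECK)@AX,'Tax',s['wrist_torque']@AX);delta(NECK+AX*.0082,capR(-30))"
```

```text
t: 7.28
position: [0.6249, -0.0841, 0.3029]
orientation: [-0.076, 0.965, -0.023, 0.249]
force: [-12.0, -1.2, 13.9]
grip_width: 0.588
gripper_force: 62.0
AX 17.956250724868454 h 0.008146234515898066 Tax 0.01769467980891181
t 7.28 pos [ 0.6249 -0.0841  0.3029] move [-0.0017  0.0005 -0.0001] 0.002 then rot [ 0.0016 -0.0031 -0.844 ] | move if rot first [-0.0015 -0.0009 -0.0001] F [-12.   -1.2  13.9] q [ 0.13 -0.01 -0.35 -0.11 -0.71  1.46]
```

Converted, -0.0007 m is -0.0112, 0.0003 m is 0.0048.

```bash
echo '[[[-0.0112, 0, 0.0048, 0, 0, -0.12], [0, 0, 0, 0, 0, -0.12], [0, 0, 0, 0, 0, -0.12], [0, 0, 0, 0, 0, 0]]]' > next.json && python3 nudge.py next.json; python3 -c "
from h import *
s=robot.sense();print('AX',s['force']@AX,'h',(s['position']-NECK)@AX,'Tax',s['wrist_torque']@AX);delta(NECK+AX*.0082,capR(-30))"
```

```text
t: 7.78
position: [0.625, -0.0836, 0.3031]
orientation: [-0.03, 0.953, 0.151, 0.259]
force: [-11.1, -1.3, 14.3]
grip_width: 0.59
gripper_force: 62.0
AX 17.94102258450933 h 0.008165272725716844 Tax 0.09499535718353454
t 7.78 pos [ 0.625  -0.0836  0.3031] move [-0.0021  0.0003 -0.    ] 0.002 then rot [ 0.0025 -0.0044 -0.4834] | move if rot first [-0.002  -0.0007 -0.    ] F [-11.1  -1.3  14.3] q [ 0.13 -0.01 -0.35 -0.11 -0.71  1.82]
```

Converted, 0.0002 m is 0.0032.

```bash
echo '[[[0, 0, 0.0032, 0, 0, -0.12], [0, 0, 0, 0, 0, -0.12], [0, 0, 0, 0, 0, -0.12], [0, 0, 0, 0, 0, -0.12], [0, 0, 0, 0, 0, 0]]]' > next.json && python3 nudge.py next.json; python3 -c "
from h import *
s=robot.sense();print('AX',s['force']@AX,'h',(s['position']-NECK)@AX,'Tax',s['wrist_torque']@AX);delta(NECK+AX*.0082,capR(-30))"
```

```text
t: 8.4
position: [0.6245, -0.0833, 0.3028]
orientation: [0.032, 0.89, 0.373, 0.259]
force: [-14.7, 1.8, 17.5]
grip_width: 0.596
gripper_force: 62.4
AX 21.978708307354864 h 0.008120760353043767 Tax 0.07487821712407292
t 8.4 pos [ 0.6245 -0.0833  0.3028] move [-0.0018 -0.0001 -0.0001] 0.002 then rot [ 0.0024 -0.0033 -0.0035] | move if rot first [-0.0018 -0.0001 -0.0001] F [-14.7   1.8  17.5] q [ 0.13 -0.01 -0.35 -0.11 -0.71  2.3 ]
```

Converted, -0.005 m is -0.08, -0.004 m is -0.064.

```bash
echo '[[[0, 0, -0.048, 0, 0, 0], [0, 0, -0.064, 0, 0, 0], [0, 0, -0.08, 0, 0, 0], [0, 0, 0, 0, 0, 0]]]' > next.json && python3 nudge.py next.json; python3 -c "
from h import *
s=robot.sense();print('AX',s['force']@AX,'h',(s['position']-NECK)@AX)"
```

```text
t: 8.9
position: [0.6193, -0.0847, 0.3119]
orientation: [0.032, 0.891, 0.372, 0.259]
force: [-2.6, 1.9, 7.5]
grip_width: 0.589
gripper_force: 61.2
AX 7.520470537252984 h 0.01870815564244697
```

```bash
echo '[[[0, 0, -0.08, 0, 0, 0], [0, 0, -0.08, 0, 0, 0], [0, 0, 0, 0, 0, 0]]]' > next.json && python3 nudge.py next.json; python3 -c "
from h import *
s=robot.sense();print('AX',s['force']@AX,'h',(s['position']-NECK)@AX)"
```

```text
t: 9.28
position: [0.6135, -0.0864, 0.3185]
orientation: [0.031, 0.891, 0.372, 0.257]
force: [0.4, 0.7, -0.6]
grip_width: 0.592
gripper_force: 62.2
AX -0.7774406441257606 h 0.02735554895574602
```

Free of the spring. I'll lift clear along the axis.

```bash
echo '[[[0, 0, -0.32, 0, 0, 0], [0, 0, -0.48, 0, 0, 0], [0, 0, -0.64, 0, 0, 0], [0, 0, -0.48, 0, 0, 0], [0, 0, 0, 0, 0, 0]]]' > next.json && python3 nudge.py next.json; python3 - <<'E'
from h import *
s=robot.sense();print('AX',s['force']@AX,'h',(s['position']-NECK)@AX)
for az in (-60,-30,0,15,30,45):
    delta(np.r_[TRAY[:2],.20],downR(az))
cv2.imwrite('pics/w2.png',robot.get_image('wrist'))
E
```

```text
t: 9.9
position: [0.5559, -0.103, 0.4252]
orientation: [0.032, 0.891, 0.372, 0.259]
force: [-0.6, -0.0, -0.4]
grip_width: 0.589
gripper_force: 62.3
AX -0.017459177405808532 h 0.14974186747024304
t 9.9 pos [ 0.5559 -0.103   0.4252] move [-0.3089  0.0413  0.1163] 0.333 then rot [-0.2367 -0.5604  1.7902] | move if rot first [0.1445 0.1977 0.2252] F [-0.6 -0.  -0.4] q [ 0.1  -0.17 -0.23 -0.1  -1.    2.29]
t 9.9 pos [ 0.5559 -0.103   0.4252] move [-0.3089  0.0413  0.1163] 0.333 then rot [-0.0779 -0.5616  1.2823] | move if rot first [0.0263 0.2434 0.2252] F [-0.6 -0.  -0.4] q [ 0.1  -0.17 -0.23 -0.1  -1.    2.29]
t 9.9 pos [ 0.5559 -0.103   0.4252] move [-0.3089  0.0413  0.1163] 0.333 then rot [ 0.067  -0.5374  0.7724] | move if rot first [-0.0989  0.224   0.2252] F [-0.6 -0.  -0.4] q [ 0.1  -0.17 -0.23 -0.1  -1.    2.29]
t 9.9 pos [ 0.5559 -0.103   0.4252] move [-0.3089  0.0413  0.1163] 0.333 then rot [ 0.1346 -0.5167  0.517 ] | move if rot first [-0.1535  0.1907  0.2252] F [-0.6 -0.  -0.4] q [ 0.1  -0.17 -0.23 -0.1  -1.    2.29]
t 9.9 pos [ 0.5559 -0.103   0.4252] move [-0.3089  0.0413  0.1163] 0.333 then rot [ 0.1992 -0.4904  0.2614] | move if rot first [-0.1977  0.1445  0.2252] F [-0.6 -0.  -0.4] q [ 0.1  -0.17 -0.23 -0.1  -1.    2.29]
t 9.9 pos [ 0.5559 -0.103   0.4252] move [-0.3089  0.0413  0.1163] 0.333 then rot [ 0.2607 -0.4589  0.0057] | move if rot first [-0.2283  0.0884  0.2252] F [-0.6 -0.  -0.4] q [ 0.1  -0.17 -0.23 -0.1  -1.    2.29]
```

View pics/w2.png

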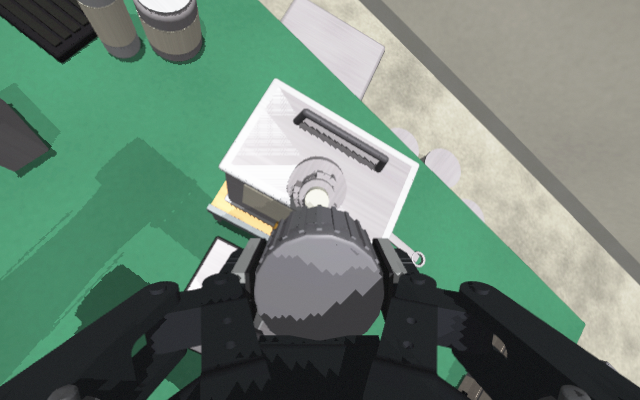

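The cap is held between the pads (disc at about (320,285)) and the bare neck shows at (316,198). Next I'll turn the tool vertical and go over the tray.

```bash
python3 -c "
from h import *
delta(np.r_[TRAY[:2],.20],downR(6))"
```

```text
t 9.95 pos [ 0.5558 -0.1027  0.423 ] move [-0.3079  0.0425  0.1149] 0.331 then rot [ 0.0927 -0.5273  0.6702] | move if rot first [-0.1217  0.2127  0.223 ] F [ 0.8  0.7 -1.5] q [ 0.1  -0.17 -0.23 -0.1  -1.    2.29]
```

```bash
echo '[[[0, 0, 0, 0.0155, -0.0879, 0.1117], [0, 0, 0, 0.0155, -0.0879, 0.1117], [0, 0, 0, 0.0155, -0.0879, 0.1117], [0, 0, 0, 0.0155, -0.0879, 0.1117], [0, 0, 0, 0.0155, -0.0879, 0.1117], [0, 0, 0, 0.0155, -0.0879, 0.1117], [-0.3888, 0.68, 0, 0, 0, 0], [-0.3888, 0.68, 0, 0, 0, 0], [-0.3888, 0.68, 0, 0, 0, 0], [-0.3888, 0.68, 0, 0, 0, 0], [-0.3888, 0.68, 0, 0, 0, 0], [0, 0, 0, 0, 0, 0]]]' > next.json && python3 nudge.py next.json
echo '[[[0, 0, 0.72, 0, 0, 0], [0, 0, 0.72, 0, 0, 0], [0, 0, 0.72, 0, 0, 0], [0, 0, 0.72, 0, 0, 0], [0, 0, 0.32, 0, 0, 0], [0, 0, 0, 0, 0, 0], [0, 0, 0, 0, 0, 0]]]' > next.json && python3 nudge.py next.json
python3 - <<'E'
from h import *
delta(np.r_[TRAY[:2],.10],downR(6))
s=robot.sense();cv2.imwrite('pics/w3.png',robot.get_image('wrist'));cv2.imwrite('pics/top3.png',robot.get_image('top'));cv2.imwrite('pics/scene3.png',robot.get_image('scene'))
t=cv2.imread('pics/scene3.png')[100:260,150:330]
cv2.imwrite('pics/m3.png',np.hstack([cv2.imread('pics/w3.png')[:,60:580][:,:],cv2.resize(t,(280,400))]))
E
```

```text
t: 11.45
position: [0.4563, -0.3289, 0.4204]
orientation: [-0.001, 0.999, 0.051, -0.002]
force: [0.6, 1.9, -0.5]
grip_width: 0.591
gripper_force: 62.5
t: 12.32
position: [0.4577, -0.3266, 0.223]
orientation: [0.0, 0.999, 0.053, -0.001]
force: [0.3, 0.1, -0.9]
grip_width: 0.596
gripper_force: 62.5
t 12.32 pos [ 0.4577 -0.3266  0.223 ] move [-0.0006  0.0002  0.123 ] 0.123 then rot [0.0005 0.0016 0.001 ] | move if rot first [-0.0008  0.0003  0.123 ] F [ 0.3  0.1 -0.9] q [-0.27  0.18 -0.25  0.   -1.14  1.95]
```

View pics/m3.png

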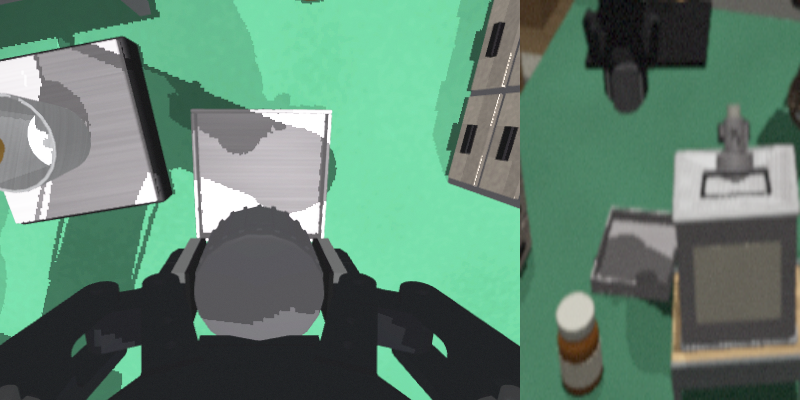

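The wrist view shows the held cap at (260,285), with the tray's far rim corners at image (252,111) and (391,110), centred between the fingers. I'll check those corners numerically and descend.

```bash
python3 -c "
from h import *
c=cam('wrist',robot.sense());print(onz(c,(252,111),.022),onz(c,(391,110),.022))"
echo '[[[-0.016, 0, 0.64, 0, 0.0016, 0], [0, 0, 0.64, 0, 0, 0], [0, 0, 0.64, 0, 0, 0], [0, 0, 0.48, 0, 0, 0], [0, 0, 0.48, 0, 0, 0], [0, 0, 0.32, 0, 0, 0], [0, 0, 0, 0, 0, 0], [0, 0, 0, 0, 0, 0]]]' > next.json && python3 nudge.py next.json
python3 -c "
from h import *
delta(np.r_[TRAY[:2],.008],downR(6))"
```

```text
[ 0.52086795 -0.24999804  0.022     ] [ 0.53719575 -0.39561799  0.022     ]
t: 13.48
position: [0.4568, -0.3273, 0.0237]
orientation: [0.0, 0.999, 0.053, 0.001]
force: [0.2, -0.1, -0.8]
grip_width: 0.593
gripper_force: 62.5
t 13.47 pos [ 0.4568 -0.3273  0.0237] move [ 0.0002 -0.0003  0.0157] 0.016 then rot [ 0.0009 -0.0012  0.0006] | move if rot first [ 0.0002 -0.0002  0.0157] F [ 0.2 -0.1 -0.8] q [-0.27  0.4  -0.48  0.   -0.69  1.95]
```

Converted, 0.006 m is 0.096, 0.004 m is 0.064.

```bash
echo '[[[0, 0, 0.096, 0, 0, 0], [0, 0, 0.064, 0, 0, 0], [0, 0, 0, 0, 0, 0]]]' > next.json && python3 nudge.py next.json | egrep 'pos|force'
echo '[[[0, 0, 0.032, 0, 0, 0], [0, 0, 0, 0, 0, 0]]]' > next.json && python3 nudge.py next.json | egrep 'pos|force'
echo '[[[0, 0, 0.024, 0, 0, 0], [0, 0, 0, 0, 0, 0]]]' > next.json && python3 nudge.py next.json | egrep 'pos|force'
```

```text
position: [0.4558, -0.3268, 0.0124]
force: [-0.6, 0.4, -0.3]
gripper_force: 62.5
position: [0.4559, -0.3269, 0.0104]
force: [0.4, 0.2, -0.4]
gripper_force: 62.5
position: [0.4558, -0.3269, 0.0089]
force: [0.4, 0.3, -0.7]
gripper_force: 62.5
```

```bash
echo '[[[0, 0, 0.016, 0, 0, 0], [0, 0, 0, 0, 0, 0]]]' > next.json && python3 nudge.py next.json | egrep 'pos|force'
echo '[[[0, 0, 0.016, 0, 0, 0], [0, 0, 0, 0, 0, 0]]]' > next.json && python3 nudge.py next.json | egrep 'pos|force'
python3 -c "
from h import *
s=robot.sense();print(s['force'],s['wrist_torque'])
cv2.imwrite('pics/s4.png',cv2.resize(robot.get_image('scene')[100:260,150:330],None,fx=3,fy=3))"
```

```text
position: [0.4558, -0.3269, 0.0079]
force: [0.4, 0.3, -0.5]
gripper_force: 62.5
position: [0.456, -0.3269, 0.0072]
force: [-0.5, 0.4, 2.5]
gripper_force: 62.8
[-0.54035193  0.4099862   2.54232136] [ 0.29546121  0.23799537 -0.01397134]
```

Contact is at TCP z 0.0075 against 0.008 expected. A slight push, then release.

Converted, 0.0008 m is 0.0128.

```bash
echo '[[[0, 0, 0.0128, 0, 0, 0], [0, 0, 0, 0, 0, 0]]]' > next.json && python3 nudge.py next.json | egrep 'pos|force'
echo '[[[0, 0, 0, 0, 0, 0], [0, 0, 0, 0, 0, 0], [0, 0, 0, 0, 0, 0], [0, 0, 0, 0, 0, 0]]]' > next.json && python3 nudge.py next.json 0.9
echo '[[[0, 0, -0.32, 0, 0, 0], [0, 0, -0.48, 0, 0, 0], [0, 0, -0.8, 0, 0, 0], [0, 0, -0.96, 0, 0, 0], [0, 0, -0.96, 0, 0, 0], [0, 0, 0, 0, 0, 0], [0, 0, 0, 0, 0, 0]]]' > next.json && python3 nudge.py next.json
python3 - <<'E'
from h import *
s=robot.sense();w=robot.get_image('wrist');t=robot.get_image('top');sc=robot.get_image('scene')
cv2.imwrite('pics/w5.png',w);cv2.imwrite('pics/top5.png',t);cv2.imwrite('pics/scene5.png',sc)
cv2.imwrite('pics/m5.png',np.hstack([w[:,60:500],cv2.resize(sc[120:260,150:290],(360,400))]))
delta(np.r_[F([-.185,0,0])[:2],.33],downR(np.degrees(YAW)-90))
E
```

```text
position: [0.4561, -0.327, 0.0072]
force: [-1.7, 3.0, 12.0]
gripper_force: 63.7
t: 15.65
position: [0.4558, -0.3269, 0.006]
orientation: [-0.0, 0.999, 0.052, -0.0]
force: [0.7, 0.9, 0.6]
grip_width: 0.9
gripper_force: 0.0
t: 16.52
position: [0.4557, -0.3266, 0.2261]
orientation: [-0.0, 0.999, 0.052, 0.0]
force: [-0.1, 0.4, -0.7]
grip_width: 0.901
gripper_force: 0.0
t 16.68 pos [ 0.4552 -0.3266  0.2247] move [ 0.0485 -0.1987 -0.1052] 0.23 then rot [9.0000e-04 3.1000e-03 1.4017e+00] | move if rot first [-0.1876 -0.0815 -0.1053] F [-0.2  0.5 -0.7] q [-0.27  0.18 -0.25 -0.   -1.14  1.95]
```

View pics/m5.png

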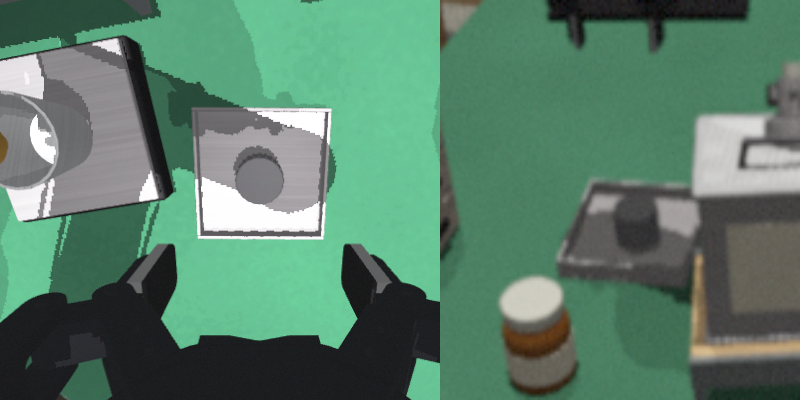

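The cap stands upright and central in the tray, at about (258,178) in the wrist crop. On to the tap.

Converted, -0.053 m is -0.848, -0.052 m is -0.832.

```bash
echo '[[[0, 0, -0.832, 0, 0, 0], [0, 0, -0.848, 0, 0, 0], [0.1552, -0.6352, 0, 0, 0, 0], [0.1552, -0.6352, 0, 0, 0, 0], [0.1552, -0.6352, 0, 0, 0, 0], [0.1552, -0.6352, 0, 0, 0, 0], [0.1552, -0.6352, 0, 0, 0, 0], [0, 0, 0, 0, 0, 0.1752], [0, 0, 0, 0, 0, 0.1752], [0, 0, 0, 0, 0, 0.1752], [0, 0, 0, 0, 0, 0.1752]]]' > next.json && python3 nudge.py next.json 0.6
echo '[[[0, 0, 0, 0, 0, 0.1752], [0, 0, 0, 0, 0, 0.1752], [0, 0, 0, 0, 0, 0.1752], [0, 0, 0, 0, 0, 0.1752], [0, 0, 0, 0, 0, 0], [0, 0, 0, 0, 0, 0]]]' > next.json && python3 nudge.py next.json
python3 - <<'E'
from h import *
delta(np.r_[F([-.185,0,0])[:2],.33],downR(np.degrees(YAW)-90))
s=robot.sense();w=robot.get_image('wrist');cv2.imwrite('pics/w6.png',w)
print(proj(cam('wrist',s),[F([-.185,y,.232]) for y in (-.028,0,.028)]))
E
```

```text
t: 18.05
position: [0.4832, -0.1243, 0.3299]
orientation: [0.001, 0.955, -0.296, -0.001]
force: [-0.0, -0.7, 0.4]
grip_width: 0.6
gripper_force: 0.0
t: 18.8
position: [0.4833, -0.1244, 0.3306]
orientation: [0.001, 0.798, -0.602, -0.001]
force: [0.4, 0.0, -0.3]
grip_width: 0.597
gripper_force: 0.0
t 18.8 pos [ 0.4833 -0.1244  0.3306] move [-0.0005  0.0003  0.0006] 0.001 then rot [0.0015 0.0002 0.0041] | move if rot first [-0.0005  0.0003  0.0006] F [ 0.4  0.  -0.3] q [ 0.14  0.01 -0.2  -0.   -1.36  0.14]
[[319.52870758 167.57441223]
 [319.38129034 202.52440884]
 [319.242078   235.48371   ]]
```

View pics/w6.png

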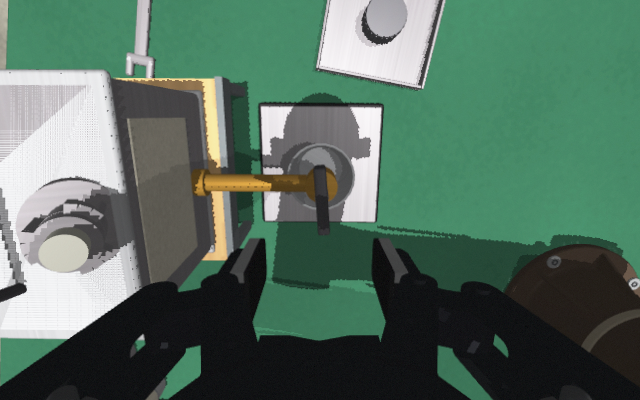

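The bar runs from (319,166) to (324,234), about 0.07 rad counterclockwise of crosswise and centred under the tool. I'll descend and grip.

The rows are not in the units I measure in: shifts go in shares of 62.5 mm. I convert before sending: 0.03 m is 0.48, 0.04 m is 0.64.

```bash
echo '[[[0, 0, 0.64, 0, 0, -0.06], [0, 0, 0.64, 0, 0, 0], [0, 0, 0.48, 0, 0, 0], [0, 0, 0.288, 0, 0, 0], [0, 0, 0, 0, 0, 0], [0, 0, 0, 0, 0, 0]]]' > next.json && python3 nudge.py next.json 
echo '[[[0, 0, 0, 0, 0, 0], [0, 0, 0, 0, 0, 0], [0, 0, 0, 0, 0, 0], [0, 0, 0, 0, 0, 0], [0, 0, 0, 0, 0, 0], [0, 0, 0, 0, 0, 0], [0, 0, 0, 0, 0, 0], [0, 0, 0, 0, 0, 0]]]' > next.json && python3 nudge.py next.json 0.0
python3 -c "
from h import *
delta(np.r_[F([-.185,0,0])[:2],.202],downR(np.degrees(YAW)-45))"
```

```text
t: 19.6
position: [0.4839, -0.1244, 0.204]
orientation: [-0.0, 0.815, -0.579, 0.0]
force: [-0.7, -0.4, -0.2]
grip_width: 0.603
gripper_force: 0.0
t: 20.6
position: [0.4813, -0.1252, 0.2039]
orientation: [0.002, 0.815, -0.58, -0.001]
force: [-7.9, -1.3, 8.2]
grip_width: 0.109
gripper_force: 58.9
t 20.6 pos [ 0.4813 -0.1252  0.2039] move [-0.0007 -0.0019  0.0019] 0.003 then rot [ 0.0036  0.0013 -0.7251] | move if rot first [ 0.0008 -0.0019  0.0019] F [-7.9 -1.3  8.2] q [ 0.14  0.09 -0.41  0.   -1.08  0.19]
```

```bash
echo '[[[0, 0.0352, 0, 0, 0, 0], [0, 0, 0, 0, 0, -0.12], [0, 0, 0, 0, 0, -0.12], [0, 0, 0, 0, 0, -0.12], [0, 0, 0, 0, 0, -0.12], [0, 0, 0, 0, 0, -0.12], [0, 0, 0, 0, 0, -0.12], [0, 0, 0, 0, 0, 0], [0, 0, 0, 0, 0, 0]]]' > next.json && python3 nudge.py next.json
python3 -c "
from h import *
delta(np.r_[F([-.185,0,0])[:2],.202],downR(np.degrees(YAW)-45));print(robot.sense()['wrist_torque'])"
```

```text
t: 21.72
position: [0.4823, -0.1245, 0.2039]
orientation: [-0.001, 0.966, -0.257, 0.001]
force: [1.9, 5.9, 4.1]
grip_width: 0.106
gripper_force: 59.2
t 21.73 pos [ 0.4823 -0.1245  0.2039] move [ 0.0003 -0.0008  0.0019] 0.002 then rot [-0.0017 -0.0015 -0.0079] | move if rot first [ 0.0003 -0.0008  0.0019] F [1.9 5.9 4.1] q [ 0.14  0.09 -0.41 -0.   -1.07  0.91]
[ 1.92686147 -0.19768873  0.05746728]
```

```bash
echo '[[[0, 0, 0, 0, 0, -0.008], [0, 0, 0, 0, 0, 0], [0, 0, 0, 0, 0, 0], [0, 0, 0, 0, 0, 0], [0, 0, 0, 0, 0, 0], [0, 0, 0, 0, 0, 0]]]' > next.json && python3 nudge.py next.json 0.6
echo '[[[0, 0, -0.32, 0, 0, 0], [0, 0, -0.48, 0, 0, 0], [0, 0, -0.64, 0, 0, 0], [0, 0, -0.64, 0, 0, 0], [0, 0, 0, 0, 0, 0], [0, 0, 0, 0, 0, 0]]]' > next.json && python3 nudge.py next.json
python3 - <<'E'
from h import *
s=robot.sense();w=robot.get_image('wrist');cv2.imwrite('pics/w7.png',w);c=cam('wrist',s)
d=Rf.apply([-np.sin(np.pi/4),np.cos(np.pi/4),0])*.028
print(proj(c,[F([-.185,0,.232])+k*d for k in(-1,0,1)]))
t=robot.get_image('top');cv2.imwrite('pics/top7.png',t)
cv2.imwrite('pics/m7.png',np.hstack([cv2.resize(w[100:280,230:410],(400,400)),cv2.resize(t[140:290,300:470],(400,400))]))
E
```

```text
t: 22.48
position: [0.4813, -0.1252, 0.2032]
orientation: [0.0, 0.968, -0.252, -0.0]
force: [-0.4, 0.0, 0.2]
grip_width: 0.6
gripper_force: 0.0
t: 23.22
position: [0.4811, -0.125, 0.3328]
orientation: [-0.0, 0.968, -0.252, -0.0]
force: [0.2, 0.2, -1.0]
grip_width: 0.598
gripper_force: 0.0
[[316.27344633 165.04049932]
 [316.27204237 199.83096682]
 [316.27143176 232.65370916]]
```

View pics/m7.png

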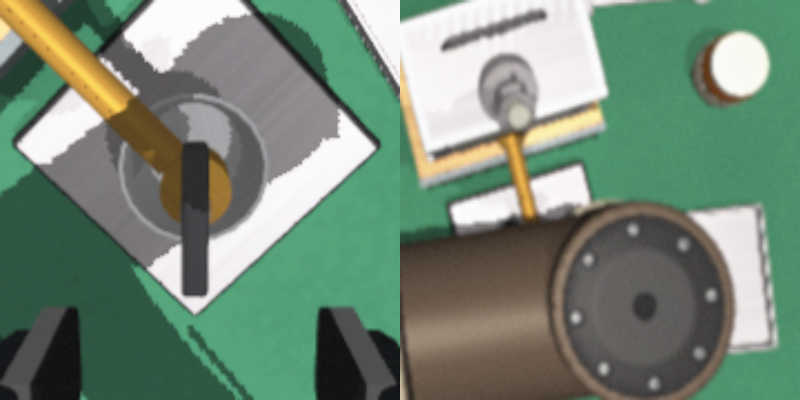

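The bar is straight along the image column (x about 195, crop), so it sits 45° to feed y, and the pipe crosses it at about 45°. The gripper is clear, so I'll hand in.

```bash
python3 -c "
from cell import robot
print(robot.job_done())"
```

```text
the job is handed in; nothing more can be done
None
```

The job is handed in: the cap was pressed, released and set upright in the middle of the tray, and only then was the tap opened to about 45° and let go; the hand-in returned no verdict.

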